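# Shift a lantern to the other folding display hook

## Task

Swing the folded hook fully out and press it firmly home against its stop for a moment (about 12 N). Then move the lantern from its hook over onto the hook you opened, set it down gently so that it hangs by its bail, and let go. Finally fold the emptied hook flat along its panel and press it firmly home in the same way; never push on a hook or panel harder than 18 N, do not set the lantern on the counter, and leave the mug, jar and carton where they are.

Things in the scene. Friction and masses are not known exactly. Their poses are not given: they have to be found in the camera images.
- stand_a: Fixed upright plywood panel whose folding steel hook is out and holds the lantern at the start. Board 150 mm wide, 18 thick, top edge at z = 235 mm; flat foot 120 x 170 mm. Origin: centre of the underside, under the board's middle; x square to the board, out of its hook side (away from the robot at yaw 0), y along the board, z up.
- stand_b: A like panel, its hook empty and folded or nearly so at the start; same sizes and axes. On both stands the hook turns about an upright hinge axis at about x = 28, y = -45 mm, but the hinge blocks are clamped by hand: the axis is off by up to 10 mm (in x on stand_a, in y on stand_b), different each time, so the stops must be felt for.
- hook_a (a joint): Swing of stand_a's hook, rad: 0 folded flat, bar along the board (towards the stand's +y); 1.571 fully out (along its +x), as at the start. Level bar 10 wide, 12 mm thick, top at z = 235 mm; at its end, 80 mm from the hinge axis, an upright round post, 12 mm across, rises 26 mm above bar and board edge: push there.
- hook_b (a joint): Swing of stand_b's hook, same shape and meaning; starts between 0 and 0.3. Both hooks swing stiffly (about 2 N at the end post), stay where they are left and have a hard stop at either end of the swing (0 and 1.571).
- lantern_bail (a point): Middle of the underside of the top bar of the lantern's stiff bail: this rests on the hook bar, at the start about 36 to 64 mm from the hinge axis. Top bar 64 mm long (along y, square to the hook), 10 wide, 8 thick, on two 7 x 10 mm uprights, 50 mm apart inside, 64 over the outsides (grip across these, from above). Free window under the bar 68 mm high.
- lantern_center (a point): Half-way up the lantern (171 mm tall with its bail; body 68 mm across, 95 mm high; 0.2 to 0.4 kg), on its upright axis, 77.5 mm below lantern_bail.
- mug: Loose white mug, bystander, 80 mm across and 80 mm high; origin at the centre of its underside.
- jar: Loose amber jar, bystander, 66 mm across and 90 mm high; origin at the centre of its underside.
- carton: Loose cardboard carton, bystander, 100 x 70 x 50 mm; origin at the centre of its underside.

How it is judged:
On the way, in this order (a step that is already met when the one before it is completed fails the run):
1. stand_b's hook is fully out and pressed against its stop with 8 N or more, the lantern still on stand_a (value of joint hook_b above 1.52 rad and contact force between the fingers and stand_b above 8 N and contact force between lantern and stand_a above 1 N), for 0.2 s.
2. the lantern hangs by its bail on stand_b's hook, let go (x of lantern_bail in the frame of stand_b between 0.033 and 0.107 m and y of lantern_bail in the frame of stand_b between -0.077 and -0.013 m and z of lantern_bail in the frame of stand_b between 0.23 and 0.241 m and angle between lantern_bail's own z axis and vertical below 0.2 rad and contact force between lantern and stand_b above 1 N and contact force between the fingers and lantern below 0.2 N and value of joint hook_b above 1.52 rad), for 0.2 s.
3. stand_a's emptied hook is folded flat and pressed against its stop with 8 N or more (value of joint hook_a below 0.05 rad and contact force between the fingers and stand_a above 8 N), for 0.2 s.
At the end, for the whole second after the job is handed in: stand_b's hook is out (above 1.52 rad) with the lantern hanging at rest by its bail on its bar (bail's underside within 6 mm of the bar's top, between hinge and end post, tilt under 0.2 rad), released, and stand_a's empty hook is folded flat (below 0.05 rad) (all of step 2 and value of joint hook_a below 0.05 rad and linear speed of lantern below 0.03 m/s); the robot touches nothing.
It fails at once if a finger or the arm pushes on stand_a or its hook with more than 18 N (contact force between any of the fingers, the arm and stand_a above 18 N).
It fails at once if a finger or the arm pushes on stand_b or its hook with more than 18 N (contact force between any of the fingers, the arm and stand_b above 18 N).
It fails at once if the lantern is dropped or jammed on a stand (more than 25 N) (contact force between lantern and stand_a above 25 N or contact force between lantern and stand_b above 25 N).
It fails at once if the lantern comes down to the counter (height (world z) of lantern_bail below 0.195 m).
It fails at once if a bystander is moved by more than 15 mm (distance of any of mug, jar, carton from where it was at the start of the episode above 0.015 m).
It also fails if it takes over 72 s, if anything falls off the work surface, if the arm or the gripper's body presses on something with over 40 N, if the wrist force passes 120 N, or if a joint passes its speed limit or range.

## Robot

A 7-joint arm with a two-finger parallel gripper is mounted at the origin on the work surface. World frame = base frame: x ahead of the robot, y to its left, z up, the work surface at z = 0. Lengths are in m, angles in rad, forces in N, time in s.
With the tool pointing down it reaches from about 0.425 to 1.025 m from the base axis. Payload 9.4 kg.
Tool frame: the origin (TCP) lies on the centre line of the jaws, within the pads' length; the fingertips stand tip_reach ahead of it and the grasp point (between the pads) lies 3 mm ahead of it (tip_reach is the distance from the TCP to the fingertips, in m); z points along the fingers, y is the line along which they close (so a half turn about z gives the same grasp; the last joint's range is limited). The gripper opens to 93 mm and grips with 3 to 60 N. Pads are 15 mm wide; open, the fingers measure 128 mm over their backs; the gripper's body (75 mm by 188 mm) begins 65 mm behind the grasp point.
Start: joints at [1.151, 0.599, -0.003, 1.599, 0.002, 0.943, -0.08], TCP at [0.244, -0.683, 0.241] pointing down, gripper open.
Joint ranges: [-2.57, 2.57], [-0.35, 1.97], [-1.29, 1.29], [0.11, 2.56], [-1.05, 4.19], [0.11, 1.86], [-2.63, 2.63]. Speed limits (rad/s): [2.22, 2.22, 3.01, 3.01, 3.14, 3.14, 3.14].

## Interface

Orientations are given as a unit quaternion [w, x, y, z].
In Python, from station import get_state, read_camera, job_done, tip_reach gives the robot as it stands.
- The arm moves only by the tool play_rows, never from a script. Its argument "increments" is text: rows parted by semicolons, each of 7 numbers parted by spaces: the turn, a rotation vector about the tool's x, y, z in rad, then the shift along the tool's x, y, z in m, then the closure, from 0 (fully open) to 1 (shut). A call has 1 to 12 rows; each row shifts and turns the commanded pose from where the row before left it, along the tool's axes as they then stand; what a row does not reach is not made up. A row lasts 1/12 s, in which the tool goes at most 41.7 mm and 7.16 degrees, less where a joint would pass 70% of its speed; a pose out of reach is approached as far as the arm can. A call is refused whole if a number of a shift passes 0.0417 or a number of a turn 0.125, either way. A call with a gripper value outside its range is refused whole. The fingers move at their own pace and stop on an object; "squeeze" is the grip in N (left out, the last holds). Time passes only in rows, so rows that do not move let the fingers close. It gives the time, the measured TCP pose, the force, the opening and the grip force at its end, in the units of the state.
- get_state(): the state, without advancing time (a new reading comes with each control period).
- read_camera(name): name is "scene" or "top" or "wrist"; returns a dict with "image" (480x640x3 uint8, red, green, blue), "fovy" (degrees; the focal length in pixels is half the picture's height over the tangent of half this angle, whatever the lens; pixels are square), "cx", "cy" (the principal point, pixels), "R" (3x3) and "t" (3): a world point X has camera coordinates R X + t; the wrist camera has in their place "T_tool_cam" (4x4, takes a point from camera to tool coordinates, whose origin is the TCP and whose axes are the flange's). Camera axes: x right, y down, z forward; pixel columns grow to the right and rows downward; lengths in m; the calibration is good to about 2 mm. The wrist camera is an equidistant fisheye: a pixel r from the principal point sees the ray r / f radians off the axis. A picture is of the moment at which its call begins: read the wrist's pose just before it. There is no depth.
- job_done(): hands the job in; it is judged then, once.
The state is a dict: "t": time; "joint_positions": joint angles; "qvel": joint speeds; "effort": joint torques, N m; "tool_pos": TCP position; "eef_rot": TCP orientation; "force": force on the tool from outside, world axes, zero at the start; "wrist_torque": the same for the moment, N m; "width": finger opening in m; "grip_force": force on a finger pad.
Only numpy, scipy, OpenCV 4.12 (cv2) and the standard library are available. Lean on these libraries where they do the work, as an engineer would, in place of code of your own. Each camera call takes 0.05 s, during which the arm holds its last target. There are 200 camera calls.

## Working session

There is one attempt and no reset: what is moved stays moved. The work goes in short steps, Python scripts to look and compute and a tool call to move; the robot and the scene stay as the last step left them, time stands still between calls to the robot, and variables do not carry over. Pictures are saved under pics/ and viewed, at most 10 in all, crops included, and the job is handed in when it is done.

Besides the shell and the picture viewer there is one more tool, called as a command line: name --argument value ..., lists and objects as JSON in quotes. play_rows: Moves the arm, as the interface text tells. Its arguments: {"type":"object","properties":{"increments":{"type":"string"},"squeeze":{"type":"number"}},"required":["increments"]}

```bash
mkdir -p pics; ls
cat > h.py <<'E'
import numpy as np, cv2, json
from station import get_state, read_camera, job_done, tip_reach
from scipy.spatial.transform import Rotation as Ro
def snap(n,f):
    c=read_camera(n); cv2.imwrite(f'pics/{f}.png',c['image'][:,:,::-1]); return c
def st():
    s=get_state(); q=s['eef_rot']; return s,np.array(s['tool_pos']),Ro.from_quat([q[1],q[2],q[3],q[0]]).as_matrix()
def ray(c,u,v):
    f=240/np.tan(np.radians(c['fovy'])/2); R=np.array(c['R']);t=np.array(c['t'])
    d=R.T@np.array([(u-c['cx'])/f,(v-c['cy'])/f,1]); return -R.T@t,d
def atz(c,u,v,z):
    o,d=ray(c,u,v); return o+d*(z-o[2])/d[2]
def proj(c,X):
    f=240/np.tan(np.radians(c['fovy'])/2); p=np.array(c['R'])@np.array(X)+np.array(c['t']); return f*p[:2]/p[2]+[c['cx'],c['cy']]
E
python3 - <<'E'
from h import *
import pickle
s,p,R=st(); print(s); print(R, tip_reach)
cs={}
for n in ('scene','top'):
    c=snap(n,n+'0'); print(n,c['fovy'],c['cx'],c['cy'],np.round(c['R'],3).tolist(),c['t']); cs[n]=c
pickle.dump(cs,open('cs.pkl','wb'))
E
```

```text
pics
{'t': 0.0, 'joint_positions': array([ 1.15131143,  0.60012148, -0.00251688,  1.6001005 ,  0.00178161,
        0.9429196 , -0.07984426]), 'qvel': array([ 0.00038261,  0.00172197,  0.00067179, -0.00083305,  0.00081907,
       -0.00156263, -0.00044733]), 'effort': array([ 8.22986440e-04, -7.65060139e+01,  1.49793349e+00, -2.52343780e+01,
       -5.23164030e-02,  1.69990811e-02,  1.97127792e-04]), 'tool_pos': array([ 0.24350596, -0.68240953,  0.23977345]), 'eef_rot': array([-7.46744599e-04,  9.85349507e-01,  1.70545450e-01, -2.01359509e-04]), 'force': array([-0.51122368, -0.67346021,  0.15098359]), 'wrist_torque': array([0.00070204, 0.0103476 , 0.05478876]), 'grip_force': 0.0, 'width': 0.09270648359054474}
[[ 9.41828418e-01  3.36093450e-01 -6.51526774e-04]
 [ 3.36094052e-01 -9.41827383e-01  1.40292695e-03]
 [-1.42111199e-04 -1.54029074e-03 -9.99998804e-01]] 0.022
scene 48.030648869283695 321.5245642417153 236.05038598899358 [[0.889, 0.458, -0.009], [0.366, -0.724, -0.585], [-0.274, 0.516, -0.811]] [-0.57130617 -0.10699548  1.30575136]
top 57.2735526983918 326.16092187591346 247.9550256782739 [[0.028, -1.0, 0.012], [-0.992, -0.029, -0.12], [0.12, -0.008, -0.993]] [9.49301046e-04 6.40930034e-01 1.08456632e+00]
```

View pics/scene0.png

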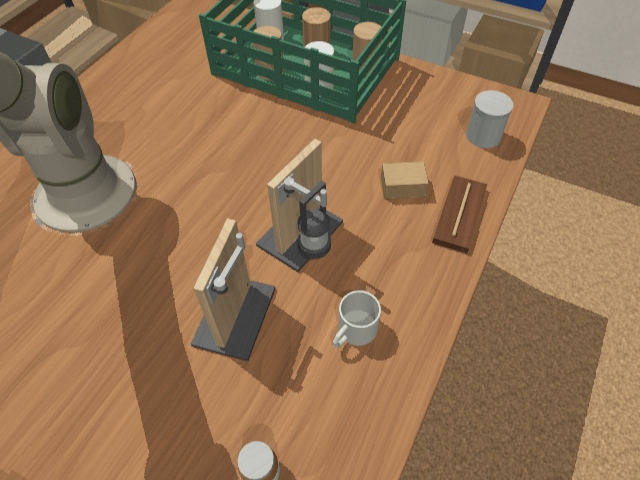

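View pics/top0.png

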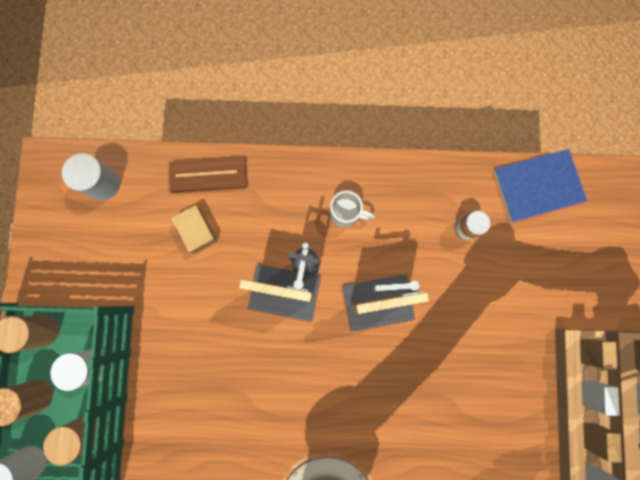

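The scene image shows stand_a near (297,210) with the lantern at (314,230), and stand_b near (228,300), its hook nearly folded. The top image has stand_a's board from (240,287) to (311,295), and stand_b's from (357,307) to (428,298). The mug is at (347,208), the jar at about (475,225) and the carton at (194,229). I'll zoom in to measure.

Run:
```python
import cv2
a=cv2.imread('pics/top0.png')[235:335,235:435]; a=cv2.resize(a,None,fx=4,fy=4,interpolation=cv2.INTER_CUBIC)
b=cv2.imread('pics/scene0.png')[135:285,190:350]; 
cv2.imwrite('pics/topz.png',a); cv2.imwrite('pics/scz.png',cv2.resize(cv2.imread('pics/scene0.png')[135:285,190:350],None,fx=4,fy=4,interpolation=cv2.INTER_CUBIC))
```

```text
(no output)
```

View pics/topz.png

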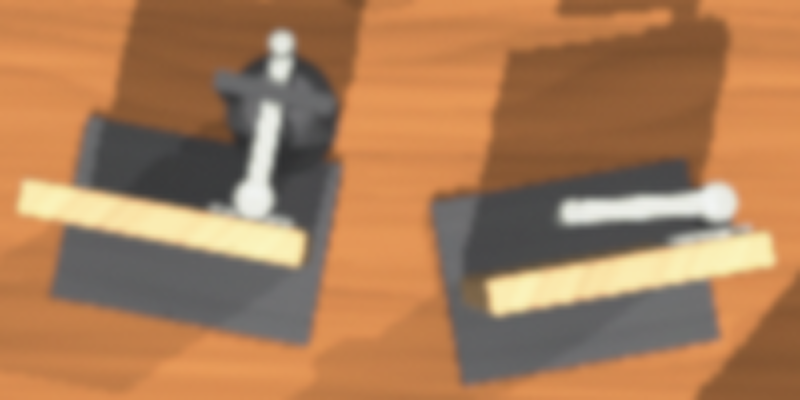

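View pics/scz.png

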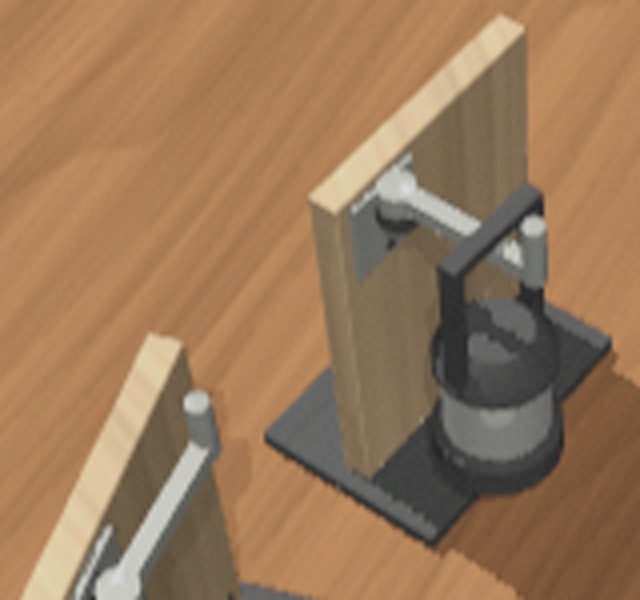

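```bash
cat > m.py <<'E'
from h import *
import pickle
c=pickle.load(open('cs.pkl','rb'))['top']; sc=pickle.load(open('cs.pkl','rb'))['scene']
def T(x,y,z): return atz(c,235+(x+.5)/4-.5,235+(y+.5)/4-.5,z)
def S(x,y,z): return atz(sc,190+(x+.5)/4-.5,135+(y+.5)/4-.5,z)
def ang(p,q): d=q-p; return np.degrees(np.arctan2(d[1],d[0]))
for n,cor,h,po in (('a',[(23,178),(17,212),(308,233),(302,268)],(254,198),(282,43)),('b',[(484,283),(493,316),(770,233),(775,266)],(719,202),(570,209))):
    P=[T(*k,.235) for k in cor]; m=np.mean(P,0)
    ydir=(P[0]+P[1]-P[2]-P[3])/2; L=np.linalg.norm(ydir[:2]); ydir/=L
    yaw=np.arctan2(-ydir[0],ydir[1])
    print(n,'len',L,'thick',np.linalg.norm(P[0]-P[1]),np.linalg.norm(P[2]-P[3]),'centre',m,'yaw',yaw)
    R=Ro.from_euler('z',yaw).as_matrix()
    H=T(*h,.24);Q=T(*po,.261)
    print('hinge w',H,'local',R.T@(H-m),'post w',Q,'local',R.T@(Q-m),'arm',np.linalg.norm((Q-H)[:2]))
# scene checks
print('scene post a',S(533,224,.261),'hinge a',S(398,186,.24),'post b',S(198,400,.261),'hinge b',S(118,582,.24))
print('bail ends top', T(220,80,.243),T(332,104,.243),S(538,190,.243),S(452,267,.243))
for n,(x,y,z) in dict(mug=(347,208,.08),jar=(478,224,.09),carton=(192,228,.05)).items(): print(n,atz(c,x,y,z))
E
python3 m.py
```

```text
a len 0.15102047524073092 thick 0.017843758219653137 0.018307971709635853 centre [0.52513265 0.12433861 0.235     ] yaw -0.1629435981852997
hinge w [0.53909665 0.07697731 0.24      ] local [ 0.02146214 -0.04446866  0.005     ] post w [0.61775354 0.06438066 0.261     ] local [ 0.10112063 -0.04413846  0.026     ] arm 0.07965916621517491
b len 0.15044051606993264 thick 0.017525191941970514 0.01721006872972435 centre [ 0.50529457 -0.11967283  0.235     ] yaw 0.2000782760419971
hinge w [ 0.54389854 -0.16432896  0.24      ] local [ 0.02895863 -0.05143768  0.005     ] post w [ 0.53732885 -0.08426384  0.261     ] local [0.03843262 0.02833592 0.026     ] arm 0.08033420241831521
scene post a [0.61490893 0.06442032 0.261     ] hinge a [0.54002964 0.07271796 0.24      ] post b [ 0.53367803 -0.08506182  0.261     ] hinge b [ 0.54305601 -0.16572943  0.24      ]
bail ends top [0.59967157 0.09667155 0.243     ] [0.58883999 0.03805848 0.243     ] [0.60041536 0.09743725 0.243     ] [0.58683602 0.03914011 0.243     ]
mug [ 0.73728363 -0.02933359  0.08      ]
jar [ 0.70484857 -0.35248971  0.09      ]
carton [0.68015521 0.36071896 0.05      ]
```

play_rows --increments "0 0 0 0.0251 -0.0262 -0.005 1;0 0 0 0.0251 -0.0262 -0.005 1;0 0 0 0.0251 -0.0262 -0.005 1;0 0 0 0.0251 -0.0262 -0.005 1;0 0 0 0.0251 -0.0262 -0.005 1;0 0 0 0.0251 -0.0262 -0.005 1;0 0 0 0.0251 -0.0262 -0.005 1;0 0 0 0.0251 -0.0262 -0.005 1;0 0 0 0.0251 -0.0262 -0.005 1;0 0 0 0.0251 -0.0262 -0.005 1;0 0 0 0.0251 -0.0262 -0.005 1;0 0 0 0.0251 -0.0262 -0.005 1" --squeeze 15

```text
t: 1.1
tool_pos: [0.4219, -0.2837, 0.3007]
eef_rot: [-0.0, 0.985, 0.171, -0.0]
force: [-0.3, -0.2, 0.1]
width: 0.0175
grip_force: 0.0
```

play_rows --increments "0 0 0 0.0251 -0.0262 0 1;0 0 0 0.0251 -0.0262 0 1;0 0 0 0.0251 -0.0262 0 1;0 0 0 0.0251 -0.0262 0 1;0 0 0 0.0251 -0.0262 0 1;0 0 0 0.0251 -0.0262 0 1;0 0 -0.12 0 0 0 1;0 0 -0.12 0 0 0 1;0 0 -0.12 0 0 0 1;0 0 -0.12 0 0 0 1;0 0 -0.12 0 0 0 1;0 0 -0.12 0 0 0 1"

```text
t: 2.1
tool_pos: [0.5105, -0.0867, 0.3003]
eef_rot: [-0.0, 0.861, 0.509, -0.0]
force: [0.2, -0.1, 0.5]
width: 0.0005
grip_force: 0.0
```

play_rows --increments "0 0 -0.12 0 0 0 1;0 0 -0.12 0 0 0 1;0 0 -0.12 0 0 0 1;0 0 -0.12 0 0 0 1;0 0 -0.12 0 0 0 1;0 0 -0.12 0 0 0 1;0 0 -0.12 0 0 0 1;0 0 -0.12 0 0 0 1;0 0 -0.12 0 0 0 1;0 0 -0.12 0 0 0 1;0 0 -0.12 0 0 0 1;0 0 -0.12 0 0 0 1"

```text
t: 3.1
tool_pos: [0.5104, -0.0869, 0.3004]
eef_rot: [-0.0, 0.311, 0.95, -0.0]
force: [0.6, 0.3, 0.4]
width: 0.0003
grip_force: 0.0
```

play_rows --increments "0 0 -0.117 0 0 0 1;0 0 -0.117 0 0 0 1;0 0 -0.117 0 0 0 1;0 0 -0.117 0 0 0 1;0 0 -0.117 0 0 0 1;0 0 -0.117 0 0 0 1;0 0 0 0 0 0.012 1;0 0 0 0 0 0.012 1;0 0 0 0 0 0.011 1;0 0 0 0 0 0 1"

```text
t: 3.93
tool_pos: [0.5092, -0.087, 0.2627]
eef_rot: [-0.002, -0.03, 1.0, 0.0]
force: [-1.5, 0.8, -0.3]
width: 0.0007
grip_force: 0.0
```

```bash
cat >> h.py <<'E'
def status():
    s,p,R=st(); a=np.arctan2(R[1,0],R[0,0]); print('t',round(s['t'],2),'p',np.round(p,4),'alpha',round(a,3),'F',np.round(s['force'],2),'w',round(s['width'],4),'q',np.round(s['joint_positions'],2)); return s,p,R,a
E
python3 - <<'E'
from h import *
status()
# arc plan: rows in tool axes
H=np.array([.5435,-.165]); off=6+9
def pose(th,off=.015):
    psi=np.pi/2-th+.2; ph=.2-th
    return H+.08*np.array([np.cos(psi),np.sin(psi)])-off*np.array([np.cos(ph),np.sin(ph)]), np.pi+ph
th=np.arange(.12,1.58,.1)
for k in range(len(th)-1):
    p,a=pose(th[k]);q,b=pose(th[k+1]); d=q-p
    print(round(th[k+1],2),np.round(q,4),'tool x %.4f y %.4f turn z %.3f'%(d@[np.cos(a),np.sin(a)],d@[np.sin(a),-np.cos(a)],a-b))
E
```

```text
t 3.93 p [ 0.5092 -0.087   0.2627] alpha -3.081 F [-1.46  0.84 -0.32] w 0.0007 q [ 0.65  0.42 -0.8   2.01  0.39  0.87  1.26]
0.22 [ 0.5301 -0.0847] tool x -0.0081 y 0.0011 turn z 0.100
0.32 [ 0.5382 -0.0838] tool x -0.0081 y 0.0011 turn z 0.100
0.42 [ 0.5463 -0.0837] tool x -0.0081 y 0.0011 turn z 0.100
0.52 [ 0.5544 -0.0843] tool x -0.0081 y 0.0011 turn z 0.100
0.62 [ 0.5624 -0.0858] tool x -0.0081 y 0.0011 turn z 0.100
0.72 [ 0.5702 -0.0881] tool x -0.0081 y 0.0011 turn z 0.100
0.82 [ 0.5778 -0.0912] tool x -0.0081 y 0.0011 turn z 0.100
0.92 [ 0.585 -0.095] tool x -0.0081 y 0.0011 turn z 0.100
1.02 [ 0.5918 -0.0995] tool x -0.0081 y 0.0011 turn z 0.100
1.12 [ 0.5981 -0.1046] tool x -0.0081 y 0.0011 turn z 0.100
1.22 [ 0.6038 -0.1103] tool x -0.0081 y 0.0011 turn z 0.100
1.32 [ 0.609  -0.1166] tool x -0.0081 y 0.0011 turn z 0.100
1.42 [ 0.6135 -0.1234] tool x -0.0081 y 0.0011 turn z 0.100
1.52 [ 0.6173 -0.1306] tool x -0.0081 y 0.0011 turn z 0.100
```

play_rows --increments "0 0 0 -0.003 0 0 1;0 0 0 -0.003 0 0 1;0 0 0 -0.003 0 0 1;0 0 0 0 0 0 1"

```text
t: 4.27
tool_pos: [0.5204, -0.086, 0.2659]
eef_rot: [0.0, -0.031, 1.0, 0.0]
force: [0.2, -0.4, 0.3]
width: 0.0002
grip_force: 0.0
```

play_rows --increments "0 0 0 -0.003 0 0 1;0 0 0 -0.003 0 0 1;0 0 0 -0.003 0 0 1;0 0 0 0 0 0 1"

```text
t: 4.6
tool_pos: [0.5292, -0.0856, 0.2657]
eef_rot: [0.0, -0.032, 1.0, 0.0]
force: [-0.7, 0.3, -0.2]
width: 0.0007
grip_force: 0.4
```

play_rows --increments "0 0 0.1 -0.008 0.001 0 1;0 0 0.1 -0.008 0.001 0 1;0 0 0.1 -0.008 0.001 0 1;0 0 0.1 -0.008 0.001 0 1"

```text
t: 4.93
tool_pos: [0.5604, -0.0853, 0.2654]
eef_rot: [-0.001, 0.17, 0.985, -0.001]
force: [-3.7, -1.6, 0.5]
width: -0.0
grip_force: 1.5
```

Run:
```python
from h import *
status(); c=snap('top','top1')
cv2.imwrite('pics/top1z.png',cv2.resize(cv2.imread('pics/top1.png')[215:335,335:455],None,fx=4,fy=4,interpolation=cv2.INTER_CUBIC))
```

```text
t 4.93 p [ 0.5604 -0.0853  0.2654] alpha 2.799 F [-3.7  -1.58  0.53] w -0.0 q [ 0.53  0.45 -0.67  1.91  0.36  0.9   0.91]
```

View pics/top1z.png

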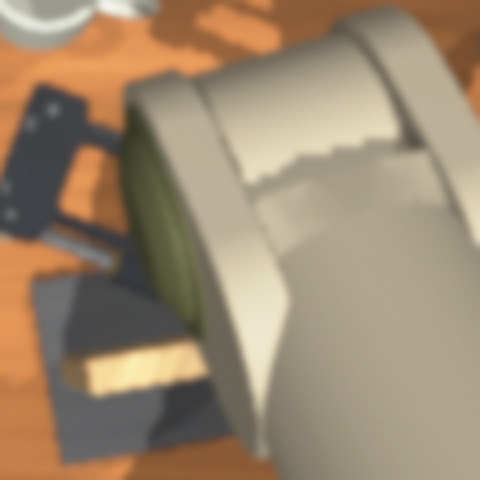

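The top view is blocked by the arm over stand_b. The 4 N force along the push direction shows that the post is moving with the fingers, so I'll continue along the arc.

play_rows --increments "0 0 0.1 -0.008 0.001 0 1;0 0 0.1 -0.008 0.001 0 1;0 0 0.1 -0.008 0.001 0 1;0 0 0.1 -0.008 0.001 0 1"

```text
t: 5.32
tool_pos: [0.5903, -0.0959, 0.2654]
eef_rot: [-0.001, 0.361, 0.933, -0.0]
force: [-2.4, -0.1, 0.1]
width: 0.0003
grip_force: 1.2
```

play_rows --increments "0 0 0.1 -0.008 0.001 0 1;0 0 0.1 -0.008 0.001 0 1;0 0 0 0 0 0 1"

```text
t: 5.57
tool_pos: [0.604, -0.1064, 0.2654]
eef_rot: [0.0, 0.453, 0.892, -0.0]
force: [0.4, 0.0, 0.2]
width: 0.0004
grip_force: 0.0
```

Run:
```python
from h import *
s,p,R,a=status()
H=np.array([.5435,-.165])
for off in (.013,.015,.018):
  for th in (1.2,1.3,1.4,1.5,1.571):
    psi=np.pi/2-th+.2; ph=.2-th; n=np.array([np.cos(ph),np.sin(ph)])
    q=H+.08*np.array([np.cos(psi),np.sin(psi)])-off*n
    print(off,th,np.round(q,4),'normal gap',round((q-p[:2])@n,4), 'lateral',round((q-p[:2])@[np.cos(psi),np.sin(psi)],4),round(np.pi+ph,3))
```

```text
t 5.57 p [ 0.604  -0.1064  0.2654] alpha 2.202 F [0.35 0.05 0.24] w 0.0004 q [ 0.42  0.48 -0.5   1.82  0.28  0.92  0.43]
0.013 1.2 [ 0.6038 -0.1108] normal gap 0.0036 lateral -0.0026 2.142
0.013 1.3 [ 0.6089 -0.1171] normal gap 0.0117 lateral -0.0005 2.042
0.013 1.4 [ 0.6134 -0.1239] normal gap 0.0197 lateral 0.0024 1.942
0.013 1.5 [ 0.6171 -0.1311] normal gap 0.0272 lateral 0.006 1.842
0.013 1.571 [ 0.6193 -0.1364] normal gap 0.0324 lateral 0.0091 1.771
0.015 1.2 [ 0.6027 -0.1092] normal gap 0.0016 lateral -0.0026 2.142
0.015 1.3 [ 0.608  -0.1153] normal gap 0.0097 lateral -0.0005 2.042
0.015 1.4 [ 0.6126 -0.122 ] normal gap 0.0177 lateral 0.0024 1.942
0.015 1.5 [ 0.6166 -0.1291] normal gap 0.0252 lateral 0.006 1.842
0.015 1.571 [ 0.6189 -0.1344] normal gap 0.0304 lateral 0.0091 1.771
0.018 1.2 [ 0.6011 -0.1066] normal gap -0.0014 lateral -0.0026 2.142
0.018 1.3 [ 0.6066 -0.1127] normal gap 0.0067 lateral -0.0005 2.042
0.018 1.4 [ 0.6115 -0.1192] normal gap 0.0147 lateral 0.0024 1.942
0.018 1.5 [ 0.6158 -0.1263] normal gap 0.0222 lateral 0.006 1.842
0.018 1.571 [ 0.6183 -0.1315] normal gap 0.0274 lateral 0.0091 1.771
```

play_rows --increments "0 0 0.1 -0.008 0.001 0 1;0 0 0.1 -0.008 0.001 0 1;0 0 0.1 -0.003 0.001 0 1;0 0 0.1 -0.002 0.001 0 1"

```text
t: 5.9
tool_pos: [0.6174, -0.1216, 0.2655]
eef_rot: [-0.0, 0.62, 0.785, 0.0]
force: [-1.0, 2.8, 0.1]
width: 0.0006
grip_force: 0.9
```

play_rows --increments "0 0 0.03 -0.002 0 0 1;0 0 0 -0.002 0 0 1"

```text
t: 6.07
tool_pos: [0.6187, -0.1248, 0.2657]
eef_rot: [0.0, 0.63, 0.777, 0.001]
force: [0.4, 1.9, -0.2]
width: 0.0003
grip_force: 1.2
```

play_rows --increments "0 0 0 -0.001 0 0 1;0 0 0 -0.001 0 0 1"

```text
t: 6.23
tool_pos: [0.6191, -0.1273, 0.2657]
eef_rot: [0.0, 0.63, 0.777, 0.0]
force: [1.0, 2.7, -0.6]
width: 0.0009
grip_force: 1.2
```

play_rows --increments "0 0 0 -0.001 0 0 1;0 0 0 -0.001 0 0 1"

```text
t: 6.4
tool_pos: [0.6194, -0.1296, 0.2658]
eef_rot: [0.0, 0.631, 0.776, 0.0]
force: [1.0, 3.5, -0.4]
width: 0.0006
grip_force: 1.1
```

play_rows --increments "0 0 0 -0.001 0 0 1;0 0 0 -0.001 0 0 1"

```text
t: 6.57
tool_pos: [0.6197, -0.1317, 0.2657]
eef_rot: [0.0, 0.631, 0.776, 0.0]
force: [0.5, 1.6, 0.2]
width: 0.0002
grip_force: 1.1
```

play_rows --increments "0 0 0 -0.001 0 0 1"

```text
t: 6.65
tool_pos: [0.6199, -0.1327, 0.2657]
eef_rot: [0.0, 0.631, 0.776, 0.0]
force: [0.8, 2.5, -0.0]
width: 0.0008
grip_force: 1.1
```

play_rows --increments "0 0 0 -0.001 0 0 1"

```text
t: 6.73
tool_pos: [0.6201, -0.1337, 0.2657]
eef_rot: [0.0, 0.631, 0.775, 0.0]
force: [0.3, 1.8, 0.9]
width: 0.0007
grip_force: 1.1
```

play_rows --increments "0 0 0 -0.001 0 0 1"

```text
t: 6.82
tool_pos: [0.6202, -0.1341, 0.2656]
eef_rot: [-0.0, 0.631, 0.776, 0.0]
force: [-0.5, 5.1, 1.0]
width: 0.0002
grip_force: 3.0
```

play_rows --increments "0 0 0 -0.001 0 0 1"

```text
t: 6.9
tool_pos: [0.6202, -0.1343, 0.2656]
eef_rot: [-0.001, 0.631, 0.776, 0.0]
force: [-0.4, 7.8, 1.8]
width: 0.0001
grip_force: 4.1
```

play_rows --increments "0 0 0 -0.001 0 0 1"

```text
t: 6.98
tool_pos: [0.6203, -0.1344, 0.2655]
eef_rot: [-0.001, 0.631, 0.776, 0.001]
force: [-1.5, 10.3, 2.3]
width: 0.0003
grip_force: 5.1
```

play_rows --increments "0 0 0 -0.0005 0 0 1"

```text
t: 7.07
tool_pos: [0.6203, -0.1345, 0.2655]
eef_rot: [-0.001, 0.631, 0.776, 0.001]
force: [-2.0, 10.3, 3.4]
width: 0.0009
grip_force: 5.2
```

play_rows --increments "0 0 0 -0.0004 0 0 1;0 0 0 0 0 0 1;0 0 0 0 0 0 1;0 0 0 0 0 0 1;0 0 0 0 0 0 1"

```text
t: 7.48
tool_pos: [0.6203, -0.1345, 0.2655]
eef_rot: [-0.002, 0.631, 0.776, 0.001]
force: [-1.7, 9.7, 1.7]
width: 0.0006
grip_force: 5.1
```

play_rows --increments "0 0 0 -0.0006 0 0 1;0 0 0 0 0 0 1;0 0 0 0 0 0 1;0 0 0 0 0 0 1"

```text
t: 7.82
tool_pos: [0.6203, -0.1346, 0.2655]
eef_rot: [-0.002, 0.63, 0.776, 0.001]
force: [-1.8, 11.6, 2.0]
width: 0.0007
grip_force: 5.8
```

play_rows --increments "0 0 0 0.005 0 0 1;0 0 0 0.01 0 0 1;0 0 0 0.015 0 0 1;0 0 0 0.015 0 -0.03 1;0 0 0 0.015 0 -0.03 1;0 0 -0.118 0 0 0 0;0 0 -0.118 0 0 0 0;0 0 -0.118 0 0 0 0;0 0 -0.118 0 0 0 0;0 0 -0.118 0 0 0 0;0 0 -0.118 0 0 0 0;0 0 -0.118 0 0 0 0"

```text
t: 8.82
tool_pos: [0.6084, -0.0786, 0.3256]
eef_rot: [-0.0, 0.264, 0.964, -0.0]
force: [0.5, 0.7, -0.4]
width: 0.0425
grip_force: 0.0
```

play_rows --increments "0 0 -0.118 0 0 0 0;0 0 -0.118 0 0 0 0;0 0 -0.118 0 0 0 0;0 0 0 0 0 0 0;0 0 0 0 0 0 0"

```text
t: 9.23
tool_pos: [0.6085, -0.079, 0.3254]
eef_rot: [-0.0, 0.095, 0.995, -0.0]
force: [-0.8, -0.1, 0.4]
width: 0.0759
grip_force: 0.0
```

Run:
```python
from h import *
s,p,R,a=status(); d=np.array([.594,.0675,.34])-p; print('tool shift',R.T@d,'turn',a-2.957)
```

```text
t 9.23 p [ 0.6085 -0.079   0.3254] alpha 2.951 F [-0.81 -0.12  0.42] w 0.0759 q [ 0.51  0.46 -0.69  1.74  0.33  1.07  1.09]
tool shift [ 0.04196143  0.14108671 -0.01458132] turn -0.005736612410025543
```

play_rows --increments "0 0 0 0.0052 0.0176 -0.0018 0;0 0 0 0.0052 0.0176 -0.0018 0;0 0 0 0.0052 0.0176 -0.0018 0;0 0 0 0.0052 0.0176 -0.0018 0;0 0 0 0.0052 0.0176 -0.0018 0;0 0 0 0.0052 0.0176 -0.0018 0;0 0 0 0.0052 0.0176 -0.0018 0;0 0 0 0.0052 0.0176 -0.0018 0;0 0 0 0 0 0 0;0 0 0 0 0 0 0"

```text
t: 10.07
tool_pos: [0.5938, 0.068, 0.3402]
eef_rot: [0.0, 0.094, 0.996, -0.0]
force: [0.3, -0.5, -0.2]
width: 0.093
grip_force: 0.0
```

```bash
cat >> h.py <<'E'
def wproj(c,p,R,X):
    M=np.array(c['T_tool_cam']); q=R.T@(np.array(X)-p); k=M[:3,:3].T@(q-M[:3,3])
    f=240/np.tan(np.radians(c['fovy'])/2); r=np.hypot(*k[:2]); th=np.arctan2(r,k[2]); return f*th*k[:2]/r+[c['cx'],c['cy']]
def wray(c,p,R,u,v,z):
    M=np.array(c['T_tool_cam']); f=240/np.tan(np.radians(c['fovy'])/2); d=np.array([u-c['cx'],v-c['cy']]); r=np.hypot(*d); th=r/f
    k=np.r_[np.sin(th)*d/r,np.cos(th)]; o=p+R@M[:3,3]; w=R@M[:3,:3]@k; return o+w*(z-o[2])/w[2]
E
python3 - <<'E'
from h import *
import pickle
s,p,R,a=status(); c=snap('wrist','w1'); pickle.dump((c,p,R),open('w1.pkl','wb'))
print(c['fovy'],c['cx'],c['cy'],np.round(c['T_tool_cam'],3).tolist())
for X in ([.594,.0675,.243],[.5995,.097,.243],[.5885,.0385,.243],[.6165,.0644,.261]): print(X,wproj(c,p,R,X))
t=snap('top','top2')
E
```

```text
t 10.07 p [0.5938 0.068  0.3402] alpha 2.954 F [ 0.34 -0.48 -0.23] w 0.093 q [ 0.29  0.43 -0.72  1.75  0.31  1.08  0.85]
65.70646984690485 321.46293800392056 239.27633371646016 [[-0.001, -0.957, -0.289, 0.081], [1.0, -0.0, -0.001, 0.0], [0.001, -0.289, 0.957, -0.144], [0.0, 0.0, 0.0, 1.0]]
[0.594, 0.0675, 0.243] [320.66359647 250.2934827 ]
[0.5995, 0.097, 0.243] [364.26823086 250.10292634]
[0.5885, 0.0385, 0.243] [277.80395843 250.25605674]
[0.6165, 0.0644, 0.261] [322.36463834 291.44853995]
```

View pics/w1.png

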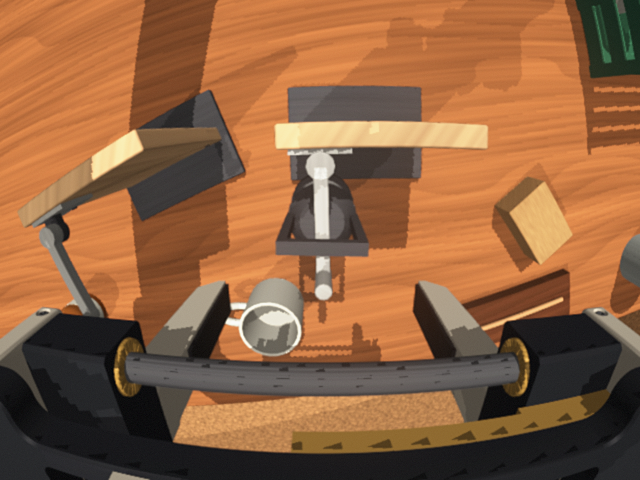

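The wrist view shows the bail's top bar centred at about (322,248), level with the jaws, and post a at (323,292), both as predicted. Hook b stands out at left, from (53,235) to (95,305). I'll descend now.

play_rows --increments "0 0 0 0 0 0.015 0;0 0 0 0 0 0.015 0;0 0 0 0 0 0.015 0;0 0 0 0 0 0.015 0;0 0 0 0 0 0.015 0;0 0 0 0 0 0.015 0;0 0 0 0 0 0.012 0;0 0 0 0 0 0.010 0;0 0 0 0 0 0 0"

```text
t: 10.92
tool_pos: [0.5934, 0.0658, 0.226]
eef_rot: [-0.001, 0.094, 0.996, -0.0]
force: [0.2, -0.1, -0.1]
width: 0.0933
grip_force: 0.0
```

play_rows --increments "0 0 0 0 0 0 0.15;0 0 0 0 0 0 0.25;0 0 0 0 0 0 0.3;0 0 0 0 0 0 0.33;0 0 0 0 0 0 0.37;0 0 0 0 0 0 0.41" --squeeze 8

```text
t: 11.42
tool_pos: [0.5943, 0.0671, 0.2285]
eef_rot: [0.0, 0.093, 0.996, 0.0]
force: [-0.5, 1.0, 2.3]
width: 0.0643
grip_force: 8.0
```

play_rows --increments "0 0 0 0 0 0 0.5;0 0 0 0 0 0 0.5;0 0 0 0 0 -0.002 0.5;0 0 0 0 0 -0.004 0.5;0 0 0 0 0 -0.006 0.5;0 0 0 0 0 -0.006 0.5;0 0 0 0 0 -0.007 0.5;0 0 0 0 0 -0.007 0.5;0 0 0 0 0 -0.006 0.5;0 0 0 0 0 -0.004 0.5;0 0 0 0 0 0 0.5" --squeeze 25

```text
t: 12.33
tool_pos: [0.5945, 0.067, 0.2712]
eef_rot: [0.001, 0.093, 0.996, 0.0]
force: [-0.3, 1.3, -2.6]
width: 0.0641
grip_force: 25.0
```

Run:
```python
from h import *
s,p,R,a=status()
ua=np.array([np.cos(-.163),np.sin(-.163),0]); ub=np.array([np.cos(.2),np.sin(.2),0]); Hb=np.array([.5435,-.165,0])
w1=p+.085*ua; w1[2]=p[2]
w2=Hb+.14*ub; w2[2]=p[2]
w3=Hb+.050*ub; w3[2]=p[2]
print('w1',w1,R.T@(w1-p)); print('w2',w2,R.T@(w2-w1)); print('w3',w3, 'turn',a-(np.pi+.2))
b=np.pi+.2; print('w2->w3 in final axes', (w3-w2)@[np.cos(b),np.sin(b),0],(w3-w2)@[np.sin(b),-np.cos(b),0])
```

```text
t 12.33 p [0.5945 0.067  0.2712] alpha 2.955 F [-0.25  1.29 -2.64] w 0.0641 q [ 0.27  0.49 -0.69  1.84  0.38  0.95  0.79]
w1 [0.67836866 0.0532008  0.27117564] [-0.0849756   0.00203211  0.00013234]
w2 [ 0.68070932 -0.13718629  0.27117564] [-3.76782762e-02 -1.86636205e-01 -2.13216263e-05]
w3 [ 0.59250333 -0.15506653  0.27117564] turn -0.38691006672336004
w2->w3 in final axes 0.09000000000000002 -1.3110850687290016e-17
```

play_rows --increments "0 0 0 -0.005 0 0 0.5;0 0 0 -0.01 0 0 0.5;0 0 0 -0.012 0 0 0.5;0 0 0 -0.012 0 0 0.5;0 0 0 -0.012 0 0 0.5;0 0 0 -0.012 0 0 0.5;0 0 0 -0.012 0 0 0.5;0 0 0 -0.008 0.002 0 0.5;0 0 0 -0.004 -0.007 0 0.5;0 0 0 -0.003 -0.012 0 0.5;0 0 0 -0.003 -0.014 0 0.5;0 0 0 -0.003 -0.014 0 0.5"

```text
t: 13.33
tool_pos: [0.6796, 0.0028, 0.2698]
eef_rot: [-0.0, 0.093, 0.996, -0.0]
force: [0.4, -0.5, -2.1]
width: 0.0638
grip_force: 25.0
```

play_rows --increments "0 0 0 -0.003 -0.014 0 0.5;0 0 0 -0.003 -0.014 0 0.5;0 0 0 -0.003 -0.014 0 0.5;0 0 0 -0.003 -0.014 0 0.5;0 0 0 -0.003 -0.014 0 0.5;0 0 0 -0.003 -0.014 0 0.5;0 0 0 -0.003 -0.014 0 0.5;0 0 -0.09 -0.003 -0.014 0 0.5;0 0 -0.1 0 -0.012 0 0.5;0 0 -0.1 0 -0.006 0 0.5;0 0 -0.097 0 0 0 0.5;0 0 0 0 0 0 0.5"

```text
t: 14.33
tool_pos: [0.6816, -0.1293, 0.2696]
eef_rot: [-0.0, -0.101, 0.995, 0.0]
force: [0.2, 0.2, -3.1]
width: 0.0642
grip_force: 25.0
```

Run:
```python
from h import *
import pickle
s,p,R,a=status()
Hb=np.array([.5435,-.165,0]);ub=np.array([np.cos(.2),np.sin(.2),0])
for r in (.14,.05):
    w=Hb+r*ub; w[2]=p[2]; print(r,R.T@(w-p))
print('turn',a+np.pi-.2)
c=snap('wrist','w2');pickle.dump((c,p,R),open('w2.pkl','wb'))
```

```text
t 14.33 p [ 0.6816 -0.1293  0.2696] alpha -2.939 F [ 0.19  0.16 -3.08] w 0.0642 q [ 0.56  0.64 -0.76  1.62  0.48  1.08  1.45]
0.14 [ 2.42215076e-03 -7.54743866e-03 -1.08320137e-06]
0.05 [ 9.24217119e-02 -7.27013040e-03  4.46952823e-05]
turn 0.003081363535085202
```

View pics/w2.png

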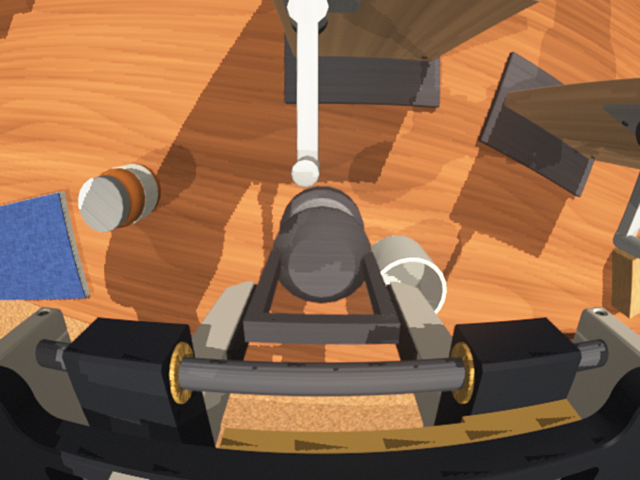

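Hook b is fully out, with its post top at (306,172) and its bar running straight down the image. The lantern hangs in the jaws, a little to the right of the bar. I'll check the lateral offset.

Run:
```python
from h import *
import pickle
c,p,R=pickle.load(open('w2.pkl','rb'))
P=wray(c,p,R,306,169,.261); print('post',P,'tool',R.T@(P-p))
Q=wray(c,p,R,310,30,.235); print('bar near hinge',Q,'tool',R.T@(Q-p))
B=wray(c,p,R,322,322,p[2]+.0145+.0); print('bail mid',R.T@(B-p))
```

```text
post [ 0.61953188 -0.14839128  0.261     ] tool [ 0.06459793 -0.00618602  0.00860067]
bar near hinge [ 0.55516666 -0.16066071  0.235     ] tool [ 0.13010182 -0.00522958  0.03463423]
bail mid [ 0.00693698  0.00037057 -0.01449637]
```

play_rows --increments "0 0 0 0 -0.003 0 0.5;0 0 0 0 -0.003 0 0.5;0 0 0 0.004 0 0 0.5;0 0 0 0.008 0 0 0.5;0 0 0 0.011 0 0 0.5;0 0 0 0.011 0 0 0.5;0 0 0 0.012 0 0 0.5;0 0 0 0.012 0 0 0.5;0 0 0 0.012 0 0 0.5;0 0 0 0.01 0 0 0.5;0 0 0 0.007 0 0 0.5;0 0 0 0.003 0 0 0.5"

```text
t: 15.38
tool_pos: [0.5934, -0.152, 0.2702]
eef_rot: [-0.0, -0.1, 0.995, -0.0]
force: [-0.5, -0.1, -2.4]
width: 0.0638
grip_force: 25.0
```

play_rows --increments "0 0 0 0 0 0 0.5;0 0 0 0 0 0.003 0.5;0 0 0 0 0 0.006 0.5;0 0 0 0 0 0.007 0.5;0 0 0 0 0 0.007 0.5;0 0 0 0 0 0.006 0.5;0 0 0 0 0 0.004 0.5;0 0 0 0 0 0.002 0.5;0 0 0 0 0 0 0.5"

```text
t: 16.13
tool_pos: [0.5946, -0.1513, 0.2343]
eef_rot: [-0.0, -0.1, 0.995, 0.0]
force: [-0.3, 0.7, -2.8]
width: 0.064
grip_force: 25.0
```

play_rows --increments "0 0 0 0 0 0.001 0.5;0 0 0 0 0 0.001 0.5"

```text
t: 16.3
tool_pos: [0.595, -0.1513, 0.2332]
eef_rot: [0.0, -0.1, 0.995, -0.0]
force: [-0.9, 0.9, -2.4]
width: 0.0638
grip_force: 25.0
```

play_rows --increments "0 0 0 0 0 0.001 0.5;0 0 0 0 0 0.001 0.5"

```text
t: 16.47
tool_pos: [0.5948, -0.1514, 0.2311]
eef_rot: [0.0, -0.1, 0.995, -0.0]
force: [-0.6, 0.6, -2.7]
width: 0.064
grip_force: 25.0
```

play_rows --increments "0 0 0 0 0 0.001 0.5;0 0 0 0 0 0 0.5"

```text
t: 16.63
tool_pos: [0.5946, -0.1515, 0.2299]
eef_rot: [-0.0, -0.1, 0.995, -0.0]
force: [-0.4, 0.1, -1.9]
width: 0.0635
grip_force: 25.0
```

play_rows --increments "0 0 0 0 0 0.001 0.5;0 0 0 0 0 0 0.5"

```text
t: 16.8
tool_pos: [0.5947, -0.1514, 0.2289]
eef_rot: [-0.0, -0.1, 0.995, 0.0]
force: [-1.0, 1.0, -1.9]
width: 0.0637
grip_force: 25.0
```

play_rows --increments "0 0 0 0 0 0.001 0.5;0 0 0 0 0 0 0.5"

```text
t: 16.97
tool_pos: [0.5947, -0.1514, 0.2285]
eef_rot: [0.0, -0.1, 0.995, -0.0]
force: [-2.6, 0.8, 1.9]
width: 0.0639
grip_force: 25.0
```

play_rows --increments "0 0 0 0 0 0 0.4;0 0 0 0 0 0 0.35;0 0 0 0 0 0 0.3;0 0 0 0 0 0 0.25;0 0 0 0 0 0 0.2;0 0 0 0 0 0 0.1;0 0 0 0 0 0 0;0 0 0 0 0 0 0;0 0 0 0 0 0 0;0 0 0 0 0 0 0" --squeeze 5

```text
t: 17.8
tool_pos: [0.5947, -0.1514, 0.228]
eef_rot: [-0.0, -0.1, 0.995, 0.0]
force: [0.9, 1.3, 0.8]
width: 0.0926
grip_force: 0.0
```

Run:
```python
from h import *
s,p,R,a=status(); c=snap('scene','s3')
cv2.imwrite('pics/s3z.png',cv2.resize(cv2.imread('pics/s3.png')[135:375,150:390],None,fx=2.5,fy=2.5,interpolation=cv2.INTER_CUBIC))
```

```text
t 17.8 p [ 0.5947 -0.1514  0.228 ] alpha -2.941 F [0.88 1.29 0.8 ] w 0.0926 q [ 0.66  0.58 -0.76  1.84  0.5   0.92  1.44]
```

View pics/s3z.png

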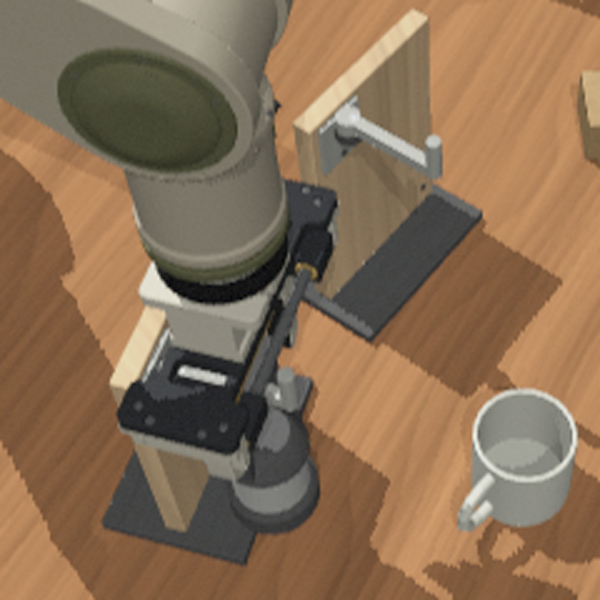

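Stand_a's hook is empty, and the lantern hangs on hook b at about (275,470) in the crop, with the jaws open. I'll retreat straight up.

play_rows --increments "0 0 0 0 0 -0.004 0;0 0 0 0 0 -0.008 0;0 0 0 0 0 -0.012 0;0 0 0 0 0 -0.015 0;0 0 0 0 0 -0.02 0;0 0 0 0 0 -0.02 0;0 0 0 0 0 -0.02 0;0 0 0 0 0 -0.015 0;0 0 0.12 0 0 0 1;0 0 0.12 0 0 0 1;0 0 0.12 0 0 0 1;0 0 0.12 0 0 0 1" --squeeze 15

```text
t: 18.85
tool_pos: [0.5948, -0.1513, 0.3436]
eef_rot: [0.001, 0.142, 0.99, 0.0]
force: [-0.5, -0.1, -0.1]
width: 0.0711
grip_force: 0.0
```

play_rows --increments "0 0 0.12 0 0 0 1;0 0 0.12 0 0 0 1;0 0 0.12 0 0 0 1;0 0 0.12 0 0 0 1;0 0 0.12 0 0 0 1;0 0 0.12 0 0 0 1;0 0 0.12 0 0 0 1;0 0 0.12 0 0 0 1;0 0 0.12 0 0 0 1;0 0 0.12 0 0 0 1;0 0 0.12 0 0 0 1;0 0 0.12 0 0 0 1"

```text
t: 19.85
tool_pos: [0.5949, -0.151, 0.3435]
eef_rot: [0.0, 0.76, 0.65, 0.001]
force: [0.2, 0.2, 0.2]
width: 0.0004
grip_force: 0.0
```

Run:
```python
from h import *
import pickle
s,p,R,a=status(); d=np.array([.6117,.0348,.2655])-p; print('tool shift',R.T@d,'turn',a-1.41)
c=snap('wrist','w4');pickle.dump((c,p,R),open('w4.pkl','wb'))
```

```text
t 19.85 p [ 0.5949 -0.151   0.3435] alpha 1.416 F [0.22 0.16 0.25] w 0.0004 q [ 0.4   0.39 -0.35  1.73  0.15  1.05 -0.15]
tool shift [ 0.18608801 -0.01203432  0.07807161] turn 0.006485207372939339
```

View pics/w4.png

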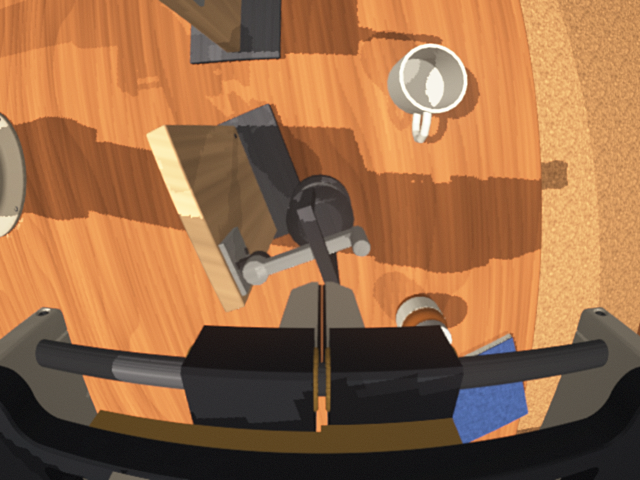

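The lantern hangs by its bail on hook b, with the bail crossing the bar at about (320,252), between the hinge (255,270) and the post (360,242). Next is hook a.

play_rows --increments "0 0 0 0.02 -0.0012 0 1;0 0 0 0.02 -0.0012 0 1;0 0 0 0.02 -0.0012 0 1;0 0 0 0.02 -0.0012 0 1;0 0 0 0.02 -0.0012 0 1;0 0 0 0.02 -0.0012 0 1;0 0 0 0.02 -0.0012 0 1;0 0 0 0.018 -0.0012 0 1;0 0 0 0.013 -0.0012 0 1;0 0 0 0.01 -0.0012 0 1;0 0 0 0 0 0 1"

```text
t: 20.82
tool_pos: [0.6097, 0.0318, 0.3426]
eef_rot: [-0.0, 0.756, 0.654, 0.001]
force: [-0.9, -0.1, 0.3]
width: 0.0008
grip_force: 0.0
```

play_rows --increments "0 0 0 0 0 0.015 1;0 0 0 0 0 0.02 1;0 0 0 0 0 0.02 1;0 0 0 0 0 0.015 1;0 0 0 0 0 0.008 1;0 0 0 0 0 0 1;0 0 0 0 0 0 1"

```text
t: 21.4
tool_pos: [0.6099, 0.0287, 0.2643]
eef_rot: [-0.0, 0.758, 0.652, -0.0]
force: [0.5, 0.8, -0.1]
width: 0.0005
grip_force: 0.0
```

play_rows --increments "0 0 0 0.004 0 0 1;0 0 0 0.004 0 0 1;0 0 0 0.004 0 0 1;0 0 0 0.004 0 0 1;0 0 0 0.003 0 0 1"

```text
t: 21.82
tool_pos: [0.6127, 0.0491, 0.2644]
eef_rot: [0.0, 0.758, 0.653, 0.0]
force: [-0.1, 0.2, 0.1]
width: 0.0008
grip_force: 0.0
```

play_rows --increments "0 0 -0.1 0.006 0.001 0 1;0 0 -0.1 0.008 0.001 0 1;0 0 -0.1 0.008 0.001 0 1;0 0 -0.1 0.008 0.001 0 1"

```text
t: 22.15
tool_pos: [0.6172, 0.0778, 0.2644]
eef_rot: [0.001, 0.611, 0.791, 0.0]
force: [2.8, -1.6, 0.4]
width: 0.0005
grip_force: 1.4
```

```bash
cat > fa.py <<'E'
from h import *
s,p,R,a=status(); H=np.array([.5385,.076]); d=p[:2]-H
# fold angle from contact: (P-p).x_tool=.015 ; P=H+.08 e_r
x=R[:2,0]; y=R[:2,1]
from scipy.optimize import brentq
f=lambda th:(H+.08*np.array([np.cos(np.pi/2-th-.163),np.sin(np.pi/2-th-.163)])-p[:2])@x-.015
th=brentq(f,-.5,1.571+.3); P=H+.08*np.array([np.cos(np.pi/2-th-.163),np.sin(np.pi/2-th-.163)])
print('theta',th,'ideal alpha',np.pi-.163-th,'post at tool y',(P-p[:2])@y)
E
python3 fa.py
```

```text
t 22.15 p [0.6172 0.0778 0.2644] alpha 1.826 F [ 2.8  -1.55  0.36] w 0.0005 q [ 0.11  0.49 -0.48  1.8   0.28  0.92 -0.24]
theta 1.1916250114225018 ideal alpha 1.7869676421672915 post at tool y 0.0033012843637826262
```

Contact is made and the hook is folding. I'll continue along the arc.

play_rows --increments "0 0 -0.1 0.008 0.0015 0 1;0 0 -0.1 0.008 0.0015 0 1;0 0 -0.1 0.008 0.0015 0 1;0 0 -0.1 0.008 0.0015 0 1;0 0 -0.1 0.008 0.001 0 1;0 0 -0.1 0.008 0.001 0 1"

```text
t: 22.65
tool_pos: [0.6015, 0.1236, 0.2644]
eef_rot: [0.001, 0.35, 0.937, 0.001]
force: [3.3, -0.2, -0.1]
width: 0.0007
grip_force: 1.3
```

```bash
python3 fa.py
```

```text
t 22.65 p [0.6015 0.1236 0.2644] alpha 2.427 F [ 3.28 -0.21 -0.14] w 0.0007 q [ 0.14  0.51 -0.65  1.81  0.37  0.94  0.19]
theta 0.5685982666692447 ideal alpha 2.4099943869205487 post at tool y 0.002712096594247605
```

play_rows --increments "0 0 -0.1 0.008 0.0015 0 1;0 0 -0.1 0.008 0.0015 0 1;0 0 -0.1 0.008 0.0015 0 1;0 0 -0.1 0.006 0.001 0 1;0 0 -0.06 0.003 0.001 0 1;0 0 -0.06 0.002 0 0 1"

```text
t: 23.15
tool_pos: [0.5745, 0.1473, 0.2645]
eef_rot: [0.001, 0.098, 0.995, 0.001]
force: [2.9, 1.6, -0.3]
width: 0.0007
grip_force: 1.2
```

```bash
python3 fa.py
```

```text
t 23.15 p [0.5745 0.1473 0.2645] alpha 2.946 F [ 2.86  1.64 -0.29] w 0.0007 q [ 0.19  0.52 -0.79  1.85  0.45  0.96  0.58]
theta 0.11384230349080028 ideal alpha 2.864750350098993 post at tool y 0.002792294099671523
```

play_rows --increments "0 0 0 0.0015 0 0 1;0 0 0 0.0015 0 0 1"

```text
t: 23.32
tool_pos: [0.5717, 0.1475, 0.2644]
eef_rot: [0.001, 0.101, 0.995, 0.001]
force: [2.3, 0.7, 0.5]
width: 0.0003
grip_force: 1.1
```

play_rows --increments "0 0 0 0.001 0 0 1;0 0 0 0.001 0 0 1"

```text
t: 23.48
tool_pos: [0.5694, 0.1476, 0.2642]
eef_rot: [0.0, 0.1, 0.995, 0.0]
force: [1.6, 1.2, 0.3]
width: 0.0002
grip_force: 1.1
```

play_rows --increments "0 0 0 0.001 0 0 1;0 0 0 0.001 0 0 1"

```text
t: 23.65
tool_pos: [0.5672, 0.1479, 0.2641]
eef_rot: [0.0, 0.1, 0.995, -0.0]
force: [2.7, 1.4, 1.6]
width: 0.0003
grip_force: 1.1
```

play_rows --increments "0 0 0 0.001 0 0 1"

```text
t: 23.73
tool_pos: [0.5662, 0.148, 0.264]
eef_rot: [0.0, 0.1, 0.995, -0.0]
force: [3.2, 0.8, 0.6]
width: 0.0003
grip_force: 1.1
```

play_rows --increments "0 0 0 0.001 0 0 1"

```text
t: 23.82
tool_pos: [0.5651, 0.1482, 0.264]
eef_rot: [0.0, 0.1, 0.995, -0.0]
force: [2.1, 1.2, 1.0]
width: 0.0006
grip_force: 1.1
```

play_rows --increments "0 0 0 0.001 0 0 1"

```text
t: 23.9
tool_pos: [0.5642, 0.1484, 0.264]
eef_rot: [0.0, 0.1, 0.995, 0.0]
force: [4.8, 0.3, 0.8]
width: 0.0006
grip_force: 2.4
```

play_rows --increments "0 0 0 0.001 0 0 1"

```text
t: 23.98
tool_pos: [0.564, 0.1484, 0.2641]
eef_rot: [0.001, 0.1, 0.995, 0.0]
force: [8.3, 0.0, -0.7]
width: 0.0004
grip_force: 3.6
```

play_rows --increments "0 0 0 0.001 0 0 1"

```text
t: 24.07
tool_pos: [0.5638, 0.1485, 0.2642]
eef_rot: [0.001, 0.1, 0.995, 0.0]
force: [10.1, -0.3, -1.3]
width: 0.0004
grip_force: 5.0
```

play_rows --increments "0 0 0 0.0008 0 0 1;0 0 0 0 0 0 1"

```text
t: 24.23
tool_pos: [0.5637, 0.1485, 0.2643]
eef_rot: [0.002, 0.1, 0.995, 0.0]
force: [10.0, -1.1, -3.2]
width: 0.0005
grip_force: 5.1
```

play_rows --increments "0 0 0 0.0008 0 0 1;0 0 0 0 0 0 1;0 0 0 0 0 0 1;0 0 0 0 0 0 1;0 0 0 0 0 0 1"

```text
t: 24.65
tool_pos: [0.5636, 0.1485, 0.2643]
eef_rot: [0.002, 0.1, 0.995, 0.001]
force: [12.1, -0.4, -2.7]
width: 0.0004
grip_force: 6.1
```

play_rows --increments "0 0 0 -0.003 0 0 1;0 0 0 -0.006 0 0 1;0 0 0 -0.012 0 0 1;0 0 0 -0.012 0 0 1;0 0 0 0 0 -0.015 1;0 0 0 0 0 -0.025 1;0 0 0 0 0 -0.025 1;0 0 0 0 0 -0.025 1;0 0 0 0 0 0 1;0 0 0 0 0 0 1"

```text
t: 25.48
tool_pos: [0.5941, 0.1425, 0.355]
eef_rot: [0.001, 0.1, 0.995, 0.0]
force: [0.3, 0.8, -0.2]
width: 0.0004
grip_force: 0.0
```

Run:
```python
from h import *
status(); snap('top','top5'); snap('scene','s5')
a=cv2.imread('pics/top5.png')[200:340,225:435]; b=cv2.imread('pics/s5.png')[135:375,170:350]
a=cv2.resize(a,(420,280)); b=cv2.resize(b,(360,480))
o=np.zeros((480,780,3),np.uint8); o[:280,:420]=a; o[:,420:]=b; cv2.imwrite('pics/end.png',o)
```

```text
t 25.48 p [0.5941 0.1425 0.355 ] alpha 2.941 F [ 0.34  0.82 -0.22] w 0.0004 q [ 0.23  0.46 -0.83  1.7   0.37  1.14  0.67]
```

View pics/end.png

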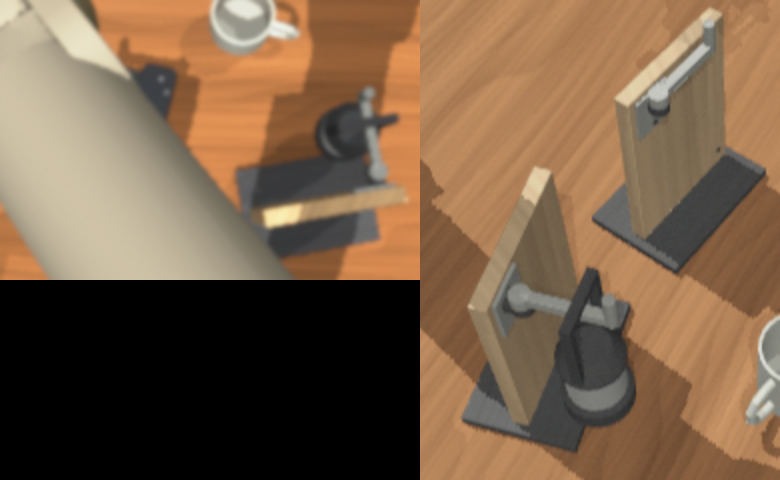

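The end picture shows hook a folded along its board. The lantern is on hook b, with its bail bar from (595,270) to (567,332) and the post at (610,300). In the top view the body looks slightly offset, so I'll check the tilt numerically.

Run:
```python
from h import *
c=read_camera('top'); sc=read_camera('scene')
r=atz(c,423.5,259.5,.243); print('bail right end top',r)
print('scene ends',atz(sc,170+(595-420)/2,135+271/2,.243),atz(sc,170+(567-420)/2,135+332/2,.243))
H=np.array([.5435,-.165]);ub=np.array([np.cos(.2),np.sin(.2)]);vb=np.array([-ub[1],ub[0]])
# fit upright/tilted lantern: body silhouette (cylinder r34, z from bail-.163 to bail-.068) vs dark mask in both views, excluding foot
def mask(cam): 
    im=cam['image'].astype(int); return ((im.max(2)<105)&(im.max(2)-im.min(2)<28))
def sil(cam,bail,ty,tx):
    # ty: tilt moving body along +vb ; tx along +ub
    pts=[]
    for z in (-.073,-.163):
        for k in np.linspace(0,2*np.pi,40):
            q=bail+np.r_[.034*np.cos(k),.034*np.sin(k),0]+np.r_[z*(-ty)*vb+z*(-tx)*ub,z]; pts.append(proj(cam,q))
    m=np.zeros((480,640),np.uint8); cv2.fillConvexPoly(m,cv2.convexHull(np.float32(pts)).astype(int),1); return m>0
for r0 in (.044,.050,.056):
  for ty in (-.1,0,.1,.2):
    for tx in (-.1,0,.1):
      b=np.r_[H+r0*ub,.235]; o=[]
      for cam in (c,sc):
        s=sil(cam,b,ty,tx); m=mask(cam) if cam is c else np.abs(cam['image'].astype(int).max(2)-cam['image'].astype(int).min(2))<28
        o.append(round((s&m).sum()/s.sum(),3))
      print(r0,ty,tx,o)
```

```text
bail right end top [ 0.59761936 -0.18255608  0.243     ]
scene ends [ 0.59048979 -0.12308399  0.243     ] [ 0.60023588 -0.18173154  0.243     ]
0.044 -0.1 -0.1 [np.float64(0.643), np.float64(0.81)]
0.044 -0.1 0 [np.float64(0.65), np.float64(0.861)]
0.044 -0.1 0.1 [np.float64(0.616), np.float64(0.815)]
0.044 0 -0.1 [np.float64(0.769), np.float64(0.831)]
0.044 0 0 [np.float64(0.764), np.float64(0.92)]
0.044 0 0.1 [np.float64(0.688), np.float64(0.851)]
0.044 0.1 -0.1 [np.float64(0.804), np.float64(0.851)]
0.044 0.1 0 [np.float64(0.746), np.float64(0.915)]
0.044 0.1 0.1 [np.float64(0.637), np.float64(0.836)]
0.044 0.2 -0.1 [np.float64(0.792), np.float64(0.879)]
0.044 0.2 0 [np.float64(0.704), np.float64(0.87)]
0.044 0.2 0.1 [np.float64(0.576), np.float64(0.777)]
0.05 -0.1 -0.1 [np.float64(0.654), np.float64(0.869)]
0.05 -0.1 0 [np.float64(0.645), np.float64(0.873)]
0.05 -0.1 0.1 [np.float64(0.588), np.float64(0.761)]
0.05 0 -0.1 [np.float64(0.775), np.float64(0.899)]
0.05 0 0 [np.float64(0.745), np.float64(0.941)]
0.05 0 0.1 [np.float64(0.623), np.float64(0.788)]
0.05 0.1 -0.1 [np.float6
[... 208 characters left out ...]
.637), np.float64(0.849)]
0.05 0.2 0.1 [np.float64(0.511), np.float64(0.712)]
0.056 -0.1 -0.1 [np.float64(0.655), np.float64(0.903)]
0.056 -0.1 0 [np.float64(0.624), np.float64(0.85)]
0.056 -0.1 0.1 [np.float64(0.523), np.float64(0.683)]
0.056 0 -0.1 [np.float64(0.77), np.float64(0.952)]
0.056 0 0 [np.float64(0.7), np.float64(0.882)]
0.056 0 0.1 [np.float64(0.56), np.float64(0.701)]
0.056 0.1 -0.1 [np.float64(0.762), np.float64(0.941)]
0.056 0.1 0 [np.float64(0.637), np.float64(0.861)]
0.056 0.1 0.1 [np.float64(0.524), np.float64(0.686)]
0.056 0.2 -0.1 [np.float64(0.714), np.float64(0.906)]
0.056 0.2 0 [np.float64(0.564), np.float64(0.802)]
0.056 0.2 0.1 [np.float64(0.46), np.float64(0.633)]
```

```bash
python3 -c "
from station import job_done; print(job_done())"
```

```text
the job is handed in; nothing more can be done
None
```

The job is handed in after about 25 s of robot time, but the hand-in returned no verdict. Hook b is fully out and was pressed home at about 12 N. The lantern hangs released by its bail on hook b, and its tilt looks well under 0.2 rad in the camera images. Hook a is folded flat and was also pressed home at about 12 N. The highest force I read was about 12 N, and I saw no contact with the mug, jar or carton.

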